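# Uncover and read the fixture's code tag

## Robot

A 7-joint arm with a two-finger parallel gripper is mounted at the origin on the work surface. World frame = base frame: x ahead of the robot, y to its left, z up, the work surface at z = 0. Lengths are in m, angles in degrees, forces in N, time in s.
With the tool pointing down it reaches from about 0.35 to 0.775 m from the base axis. Payload 3.1 kg.
Tool frame: the origin (TCP) lies on the centre line of the jaws, within the pads' length; the fingertips stand 17 mm ahead of it and the grasp point (between the pads) lies 2 mm behind it (robot.tip_reach is the distance from the TCP to the fingertips, in m); z points along the fingers, y is the line along which they close (so a half turn about z gives the same grasp; the last joint's range is limited). The gripper opens to 85 mm and grips with 20 to 120 N. Pads are 22 mm wide; open, the fingers measure 114 mm over their backs; the gripper's body (76 mm by 85 mm) begins 54 mm behind the grasp point. The pads swing forward as they close: fully open they stand 13 mm farther back than shut.
Start: joints at [68.829, 17.813, 0.802, 86.603, -0.252, 75.585, -1.558], TCP at [0.177, -0.521, 0.248] pointing down, gripper open.
Joint ranges: [-154.91, 154.91], [-16.99, 109.72], [-72.82, 74.43], [7.12, 147.25], [-82.49, 262.49], [11.32, 116.49], [-174.64, 174.64]. Speed limits (degrees/s): [159.86, 159.86, 180, 180, 180, 180, 180].

## Interface

Orientations are given as [roll, pitch, yaw] about the fixed x, y, z axes, in that order (R = Rz(yaw) Ry(pitch) Rx(roll)).
In Python, from station import robot, fingers, vision, workorder, recognise gives the robot as it stands. Calls block until the motion is done:
- robot.move_to(position, orientation): joint-space move of the TCP to a pose.
- robot.line_to(position, orientation=None, velocity=0.15, f_stop=None): straight line of the TCP; orientation=None keeps the orientation; velocity is the mean speed in m/s. With f_stop (N) it stops when the force on the tool has changed by that much, and returns True; else False.
- robot.move_j(angles): joint-space move.
- fingers.gripper_to(opening, force=None): opening from 0.0 (shut) to 1.0 (fully open); force is the grip in N (None keeps the last); returns when the fingers have stopped.
- robot.pause(seconds).
- robot.inverse_kinematics(position, orientation): joint angles nearest the present ones, or None.
- vision.grab_frame(name): name is "scene" or "side" or "wrist"; returns the picture (400x640x3 uint8, red, green, blue); there is no depth.
- vision.calibration(name): a dict with "mtx" (3x3 intrinsics, pixels), "extrinsics" (4x4, takes a point from world to camera coordinates); the wrist camera has in their place "T_tool_cam" (4x4, takes a point from camera to tool coordinates, whose origin is the TCP and whose axes are the flange's). Camera axes: x right, y up, looking along -z (the intrinsics and any distortion apply to the point x, -y, -z); pixel columns grow to the right and rows downward; lengths in m; the calibration is good to about 2 mm. A picture is of the moment at which its call begins: read the wrist's pose just before it. calibration takes no time and is no camera call.
A pose or a line that the arm cannot do raises robot.PlanningError and nothing moves.
- workorder.close_job(): hands the job in; it is judged then, once.
Trained networks look in the newest picture that a camera, given by its name, has taken for a name from the list of things; names that differ only in an ending like _2 or _b are one class to them, and where a whole thing is asked for, a point or a joint stands for the part that bears it (a point fixed in the world has none). Each returns a list of dicts, best first, with "p" (0 to 1); they miss things now and then, are a little off and sometimes report something else, mostly with a low value. They report only what shows in the picture. A call takes as long as a camera call. They do not tell look-alikes from the thing itself.
- recognise(label, camera): "rect" ([centre column, centre row, width, height] in pixels, round what is visible of it).
Readings, each from a call of its own:
- robot.current_time_s(): time.
- robot.current_joint_positions(): joint angles.
- robot.current_dq(): joint speeds.
- robot.current_joint_torque(): joint torques, N m.
- robot.current_tool_pos(): TCP position.
- robot.current_eef_rot(): TCP orientation.
- robot.current_contact_force(): force on the tool from outside, world axes, zero at the start.
- robot.current_torque(): the same for the moment, N m.
- robot.current_finger_gap(): opening from 0.0 (shut) to 1.0 (fully open).
- robot.current_gripper_force(): force on a finger pad.
Only numpy, scipy, OpenCV 4.12 (cv2) and the standard library are available. Lean on these libraries where they do the work, as an engineer would, in place of code of your own. Each camera call takes 0.05 s, during which the arm holds its last target. There are 200 camera calls.

## Task

Lift the nest plate off the sloping fixture, straight along its pins without cocking it, and lay it flat, handle up, wholly on the cork mat. Then take the code reader, set its nose centrally and squarely on the code tag of the blank underneath, press gently until the spring nose is about halfway in and hold it steady there for two seconds; finally stand the reader upright on its charging pad again and let go. Leave everything else where it is.

Things in the scene. Friction and masses are not known exactly. Their poses are not given: they have to be found in the camera images.
- fixture: plywood stand fixed to the bench, 150 x 170 mm, its flat top sloping 28 degrees: low edge (35 mm) at its -x side, high (105 mm) at +x, 70 mm over the origin. Origin at centre of underside, z up. Two 8 mm steel pins, 50 mm long, stand square to the slope at y = -55 and +55 mm; by each, a ledge 20 mm high, 100 mm long, 14 mm wide (y = -68, +68 mm) carries the plate.
- tag: coded blank, a wooden block 40 x 40 mm fixed on the slope under the plate, a 28 mm square black-celled code tag centred on its top. Origin at centre of its underside, on the slope, 20 mm downhill of the line of pins, up to 26 mm off the middle; x up the slope, y across, z square out of it. Its thickness, 2 to 18 mm, varies and is NOT reported: the tag's face is that far along z.
- plate: white laminated nest plate 100 x 150 x 12 mm, 0.2 to 0.4 kg, lying on the ledges parallel to the slope, 20 mm off it; two 10 mm holes (y = -55, +55 mm) over the pins, which stand 18 mm proud. Origin at centre of underside, z out of its upper face, x uphill. In its middle a dark wooden grip block 16 mm thick (x), 50 mm long (y), 12 to 52 mm above the origin.
- plate_grip (a point): middle of the plate's grip block, 36 mm above the plate's underside; axes as the plate's
- mat: cork mat 200 x 200 x 3 mm fixed flat on the bench; origin at centre of underside
- pad: black round charging pad 84 mm across, 8 mm high, fixed to the bench, flat top; origin at centre of underside
- reader: grey hand-held contact code reader, about 0.2 kg, standing upright on its round nose on the pad, 112 mm tall. Origin at the centre of the nose's face when the nose is fully out; z along the reader to its top end; it reads along -z. From 50 mm up it is a grip block 26 mm thick (x), 36 mm wide (y); below, a barrel 34 mm across, then the nose.
- nose_face (a point): centre of the flat face of the reader's round rubber nose (36 mm across, 8 mm thick)
- nose (a joint): how far the spring nose is pushed into the reader: 0 m fully out, 0.008 m fully in. It starts to move at about 3 N and needs 1 N more for each mm (7 N halfway, 11 N fully in).
- glue_stick: white glue stick, upright cylinder 28 mm across, 85 mm tall; origin at centre of underside; a bystander
- tape_dispenser: black tape dispenser about 120 x 40 x 77 mm; origin at centre of underside; a bystander
- paint_jar: small closed jar 56 mm across, 60 mm tall; origin at centre of underside; a bystander
- tin: white tin box with brass-coloured lid, 114 x 154 x 84 mm; origin at centre of underside; a bystander
- drink_bottle: white drinking bottle 68 mm across, 170 mm tall; origin at centre of underside; a bystander
- carton: cardboard carton 60 x 85 x 120 mm; origin at centre of underside; a bystander
- cup: paper-white cup 70 mm across, 60 mm tall; origin at centre of underside; a bystander
Mind the look-alikes: they are no part of the job. Leave any pink or red look-alike of the plate alone.

How it is judged (in metres and radians):
On the way, in this order (a step that is already met when the one before it is completed fails the run):
1. the nest plate lies flat, handle up, on the cork mat, let go (height (world z) of plate between -0.001 and 0.007 m and angle between plate's own z axis and vertical below 0.06 rad and horizontal distance between plate and mat below 0.06 m and contact force between plate and the fingers below 0.1 N and linear speed of plate below 0.02 m/s), for 0.2 s.
2. the reader's nose rests on the tag: centred within 8 mm each way, square within 0.14 rad, nose 2 to 6 mm in, steady for 1.2 s (x of nose_face in the frame of tag between -0.008 and 0.008 m and y of nose_face in the frame of tag between -0.008 and 0.008 m and z of nose_face in the frame of tag between 0 and 0.02 m and angle between the z axis of reader and the z axis of tag, either way round below 0.14 rad and value of joint nose between 0.002 and 0.006 m and contact force between reader and tag above 1 N and linear speed of reader below 0.015 m/s and angular speed of reader below 0.2 rad/s), for 1.2 s.
At the end, for the whole second after the job is handed in: the plate lies flat, handle up (tilt under 0.06 rad), on the cork mat, its centre within 60 mm of the mat's centre; the reader stands upright (tilt under 0.06 rad) on the charging pad, its axis within 26 mm of the pad's centre; both released and at rest (height (world z) of plate between -0.001 and 0.007 m and angle between each of plate, reader's own z axis and vertical below 0.06 rad and horizontal distance between plate and mat below 0.06 m and horizontal distance between reader and pad below 0.026 m and height (world z) of reader between 0.002 and 0.012 m and linear speed of each of reader, plate below 0.02 m/s); the robot touches nothing.
It fails at once if the plate is cocked more than 0.14 rad while still on its pins (z of plate in the frame of tag below 0.042 m and distance between plate and tag below 0.07 m and angle between the z axis of plate and the z axis of tag, either way round above 0.14 rad).
It fails at once if the reader is pressed on the blank with more than 20 N (contact force between reader and tag above 20 N).
It fails at once if a bystander is moved by more than 30 mm (distance of any of glue_stick, tape_dispenser, paint_jar, tin, drink_bottle, carton, cup from where it was at the start of the episode above 0.03 m).
It also fails if it takes over 64 s, if anything falls off the work surface, if the arm or the gripper's body presses on something with over 40 N, if the wrist force passes 120 N, or if a joint passes its speed limit or range.

## Working session

There is one attempt and no reset: what is moved stays moved. The work goes in short steps, each a Python script; the robot and the scene stay as the last script left them, time stands still between calls to the robot, and variables do not carry over. Pictures are saved under pics/ and viewed, at most 10 in all, crops included, and the job is handed in when it is done.

```bash
ls; mkdir -p pics; python3 - <<'E'
from station import robot, fingers, vision, workorder, recognise
import cv2,numpy as np
np.set_printoptions(precision=4,suppress=True)
ims=[]
for c in ["scene","side"]:
    im=vision.grab_frame(c); cv2.imwrite(f"pics/{c}0.png",im[:,:,::-1])
    for l in ["plate","reader","fixture","mat","pad"]:
        print(c,l,[(np.round(d["rect"],1).tolist(),round(d["p"],2)) for d in recognise(l,c)][:3])
    k=vision.calibration(c); print(k)
print(vision.calibration("wrist"),robot.current_eef_rot(),robot.current_time_s())
E
```

```text
pics
scene plate [([228.3, 144.1, 35.8, 31.9], 0.82), ([398.9, 150.8, 52.2, 25.0], 0.79), ([301.3, 193.4, 61.0, 20.1], 0.55)]
scene reader [([422.2, 189.5, 15.8, 39.4], 0.82)]
scene fixture [([299.6, 219.2, 69.5, 55.1], 0.77)]
scene mat [([209.9, 202.1, 73.2, 46.7], 0.82), ([301.8, 205.7, 9.9, 8.5], 0.27)]
scene pad [([418.4, 207.6, 23.3, 20.7], 0.58), ([421.0, 203.9, 9.3, 8.6], 0.39)]
{'mtx': array([[474.3748,   0.    , 314.6211],
       [  0.    , 474.3748, 193.7395],
       [  0.    ,   0.    ,   1.    ]]), 'extrinsics': array([[ 0.0051,  0.9998,  0.02  , -0.0063],
       [-0.6154, -0.0126,  0.7881,  0.2459],
       [ 0.7882, -0.0164,  0.6152, -1.8016],
       [ 0.    ,  0.    ,  0.    ,  1.    ]])}
side plate [([424.9, 161.1, 51.9, 28.6], 0.76), ([439.1, 295.1, 79.9, 62.2], 0.75)]
side reader [([328.6, 287.0, 18.4, 44.7], 0.61)]
side fixture [([304.4, 198.2, 51.1, 65.3], 0.55)]
side mat [([350.2, 165.9, 59.4, 38.9], 0.73)]
side pad [([325.6, 305.9, 42.1, 25.1], 0.98)]
{'mtx': array([[418.571 ,   0.    , 318.1907],
       [  0.    , 418.571 , 195.0067],
       [  0.    ,   0.    ,   1.    ]]), 'extrinsics': array([[-0.9925, -0.1219, -0.0105,  0.5061],
       [ 0.0628, -0.5811,  0.8114, -0.1008],
       [-0.105 ,  0.8046,  0.5844, -1.1918],
       [ 0.    ,  0.    ,  0.    ,  1.    ]])}
{'mtx': array([[288.4678,   0.    , 324.4951],
       [  0.    , 288.4678, 202.1591],
       [  0.    ,   0.    ,   1.    ]]), 'T_tool_cam': array([[-0.0009,  0.9644,  0.2643,  0.065 ],
       [ 1.    ,  0.0009,  0.0001,  0.0004],
       [-0.0001,  0.2643, -0.9644, -0.1252],
       [ 0.    ,  0.    ,  0.    ,  1.    ]])} [179.9979   0.0016  18.7846] 0.6
```

View pictures.

```bash
python3 - <<'E'
import cv2,numpy as np
a=cv2.imread("pics/scene0.png");b=cv2.imread("pics/side0.png")
cv2.imwrite("pics/both.png",np.vstack([cv2.resize(a[100:300,150:500],(525,300),interpolation=2),cv2.resize(b[90:390],(640,300))[:,58:583]]) if 0 else cv2.resize(a[90:320,130:500],(800,497),interpolation=2))
cv2.imwrite("pics/side_c.png",cv2.resize(b[100:350,180:520],(800,588),interpolation=2))
E
```

```text
(no output)
```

View pics/both.png

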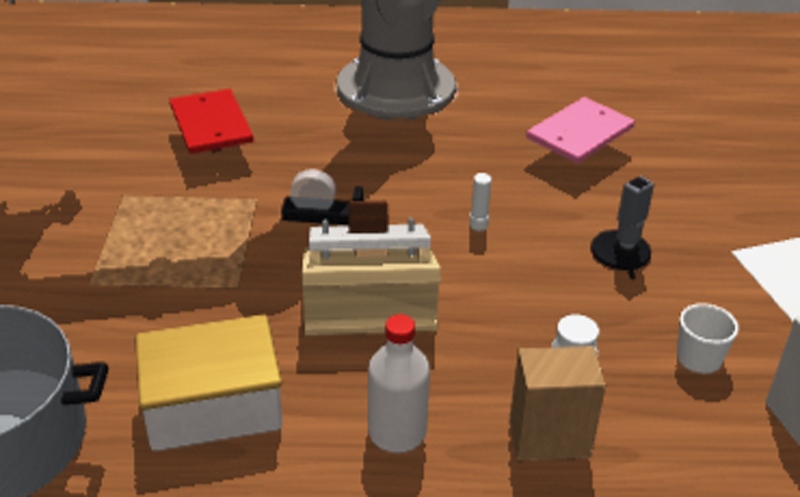

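View pics/side_c.png

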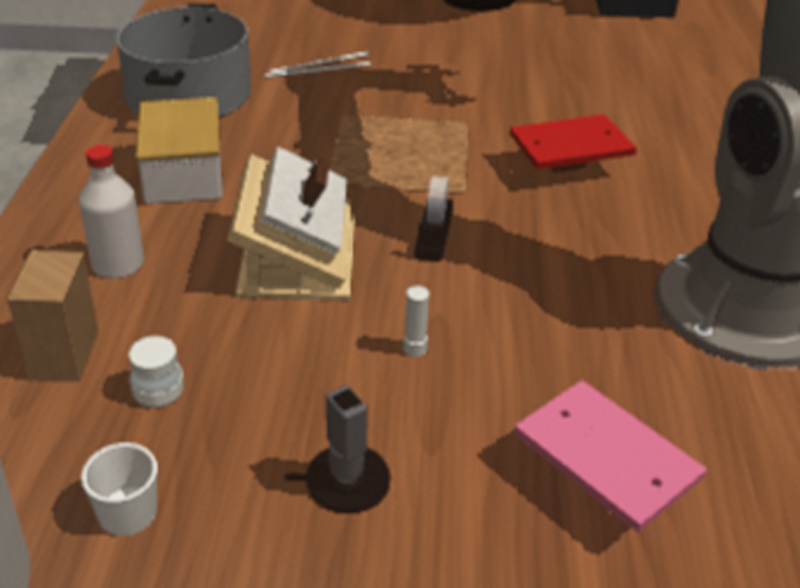

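```bash
cat > h.py <<'E'
from station import robot, fingers, vision, workorder, recognise
import cv2,numpy as np
from scipy.spatial.transform import Rotation as Ro
np.set_printoptions(precision=4,suppress=True)
F=np.diag([1,-1,-1.])
def campose():  # world<-wrist cam (read before grabbing)
    T=np.eye(4);T[:3,:3]=Ro.from_euler('xyz',robot.current_eef_rot(),degrees=True).as_matrix();T[:3,3]=robot.current_tool_pos()
    return T@vision.calibration("wrist")["T_tool_cam"]
def ray(K,Twc,uv):
    d=Twc[:3,:3]@(F@(np.linalg.inv(K)@np.array([uv[0],uv[1],1.])));return Twc[:3,3],d
def onz(K,Twc,uv,z):
    o,d=ray(K,Twc,uv);return o+d*(z-o[2])/d[2]
def fixed(c):
    k=vision.calibration(c);return k["mtx"],np.linalg.inv(k["extrinsics"])
def proj(K,Twc,P):
    p=F@np.linalg.inv(Twc)[:3]@np.append(P,1);q=K@p;return q[:2]/q[2]
def eul(R): return Ro.from_matrix(R).as_euler('xyz',degrees=True)
E
python3 - <<'E'
from h import *
S=fixed("scene");D=fixed("side")
s=lambda u,v:(130+u/2.162,90+v/2.162); d=lambda u,v:(180+u/2.353,100+v/2.353)
for n,C,uv,z in [("fixF",S,s(303,331),0),("fixF",S,s(437,331),0),("sd fix",D,d(238,294),0),("sd fix",D,d(351,297),0),
 *[("mat",S,s(*p),.003) for p in [(122,197),(257,199),(240,286),(92,285)]],("mat sd",D,d(408,153),.003),("pad",S,s(621,250),.008),("pad sd",D,d(348,478),.008),
 ("top S",S,s(637,183),.12),("top D",D,d(347,398),.12),("glue",S,s(479,224),0),("tape",S,s(320,215),0)]:
    print(n,onz(*C,uv,z))
fx=np.array([.52,-.03,0])
for yaw in (-5,0,5):
  R=Ro.from_euler('ZY',[yaw,-28],degrees=True).as_matrix()
  g=np.array([.52,-.03,.07])+R@[0,0,.056]
  for flip in (0,1):
    t=R@np.array([[0,1,0],[1,0,0],[0,0,-1.]])
    if flip: t=t@np.diag([-1,-1,1.])
    for h in (0,.06,.1,.15):
      q=robot.inverse_kinematics(g+R@[0,0,h],eul(t));print(yaw,flip,h,q)
E
```

```text
fixF [ 0.6233 -0.1196  0.    ]
fixF [ 0.6206  0.0516 -0.    ]
sd fix [0.6135 0.0432 0.    ]
sd fix [0.4737 0.0336 0.    ]
mat [ 0.3461 -0.4065  0.003 ]
mat [ 0.3467 -0.2067  0.003 ]
mat [ 0.5416 -0.2091  0.003 ]
mat [ 0.5431 -0.4055  0.003 ]
mat sd [ 0.422  -0.3062  0.003 ]
pad [0.462  0.3148 0.008 ]
pad sd [0.4477 0.3202 0.008 ]
top S [0.4569 0.32   0.12  ]
top D [0.4489 0.3203 0.12  ]
glue [0.3965 0.1204 0.    ]
tape [ 0.3798 -0.1115  0.    ]
-5 0 0 [ 27.9265   5.7478 -29.8586 129.7754  18.605   18.1918 -22.4111]
-5 0 0.06 [ 47.8266  -4.5831 -45.713  128.6439  -3.5371  26.6281  -0.8432]
-5 0 0.1 [ 46.6955 -11.7429 -40.9222 127.5338 -13.3679  33.8694   8.7558]
-5 0 0.15 [ 21.6576 -16.2471 -18.3191 125.8632  -6.0138  41.6881   1.2648]
-5 1 0 [ 55.1571  10.2737 -59.6948 129.1085  35.6799  21.0592 142.2935]
-5 1 0.06 [-67.3426 -14.3208  58.8479 131.5177  34.2634  32.2284 143.1957]
-5 1 0.1 [  52.3118  -12.6261  -45.271   127.4284  -16.4321   34.274  -168.1132]
-5 1 0.15 [ -3.1608 -16.1363   0.7955 126.471    5.4767  41.9857 169.488 ]
0 0 0 [ 31.3584   5.8439 -30.4774 129.7029   7.1825 
[... 471 characters left out ...]
8.7021]
0 1 0.15 [  15.4478  -15.8149   -9.7754  126.0664   -7.769    41.8375 -170.1069]
5 0 0 [ 34.8927   6.2457 -31.3215 129.3389  -3.9873  17.7051  13.0216]
5 0 0.06 [ 42.8002  -3.6492 -34.7921 128.4734 -17.0603  28.0821  25.761 ]
5 0 0.1 [ 43.2408  -9.8689 -31.7066 127.3089 -21.6843  35.6923  30.5302]
5 0 0.15 [ 19.0852 -15.1677  -8.9091 125.6603 -13.688   42.8699  22.7904]
5 1 0 [  26.9953    5.6079  -22.9774  129.5744   -7.6547   17.7679 -163.6251]
5 1 0.06 [  40.6129   -3.6309  -32.747   128.5285  -16.7102   28.0346 -154.6216]
5 1 0.1 [  44.0391   -9.9248  -32.3773  127.2904  -21.9668   35.753  -149.1785]
5 1 0.15 [  47.1714  -16.8699  -30.2401  125.0118  -25.7583   45.6258 -144.6687]
```

```bash
cat >> h.py <<'E'
def slopeR(yaw): return Ro.from_euler('ZY',[yaw,-28],degrees=True).as_matrix()
SW=np.array([[0,1,0],[1,0,0],[0,0,-1.]])
E
python3 - <<'E'
from h import *
R=slopeR(2); g=np.array([.542,-.034,.07])+R@[0,0,.056]
for h in (.16,.13,.1,.05,0): print(robot.inverse_kinematics(g+R@[0,0,h],eul(R@SW)))
robot.move_to(g+R@[0,0,.13],eul(R@SW))
print(robot.current_time_s(),robot.current_joint_positions())
T=campose(); im=vision.grab_frame("wrist"); cv2.imwrite("pics/w1.png",im[:,:,::-1]); np.save("T1.npy",T)
for l in ["plate","plate_grip"]: print(l,recognise(l,"wrist"))
E
```

```text
[ 13.8197 -13.605   -6.7979 123.3496  -8.4515  42.7169  13.6332]
[ 40.9122 -10.9849 -30.4434 124.0698 -17.5605  38.9828  22.6855]
[ 43.6262  -6.9525 -35.1668 125.0844 -15.4609  33.7684  20.5124]
[ 42.1823   1.0949 -37.8597 126.23    -5.5839  25.1698  10.9628]
[ 34.0064   8.9171 -32.5297 126.6889   7.9447  17.9761  -1.9716]
2.6083 [ 40.9624 -10.937  -30.3514 124.0098 -17.5466  38.9721  22.6814]
plate [{'rect': [331.7, 189.8, 104.8, 144.4], 'p': 0.81}, {'rect': [218.1, 351.1, 160.3, 97.9], 'p': 0.57}, {'rect': [163.9, 247.9, 35.9, 109.1], 'p': 0.43}]
plate_grip [{'rect': [332.7, 190.5, 107.4, 148.8], 'p': 0.91}]
```

View pics/w1.png

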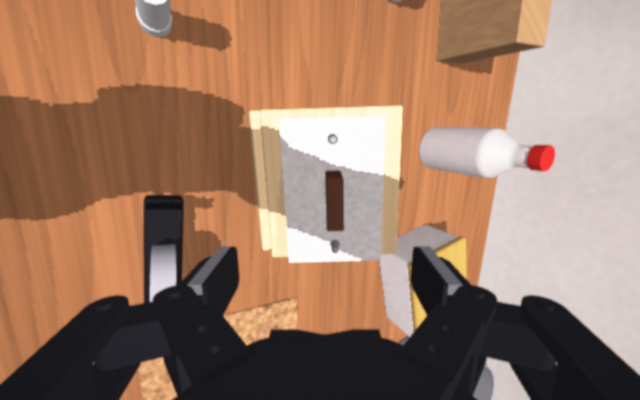

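```bash
python3 - <<'E'
from h import *
from scipy.optimize import least_squares
T=np.load("T1.npy");K=vision.calibration("wrist")["mtx"]
O=np.array([[-50,75,12],[50,75,12],[50,-75,12],[-50,-75,12],[0,55,30],[0,-55,30],[-8,25,52],[8,25,52],[8,-25,52],[-8,-25,52]])/1e3
U=np.array([[280,117],[386,114],[381,259],[289,263],[333,138],[335,244],[326,171],[343,171],[344,229],[328,230.]])
def f(p,w=1):
    R=slopeR(p[3]*100);r=np.array([proj(K,T,p[:3]+R@o)-u for o,u in zip(O,U)]).ravel()
    return np.append(r,(p[2]-.0877)*1000*w)
for w in (1,0):
    s=least_squares(f,[.53,-.03,.0877,.02],args=(w,));print(s.x*[1,1,1,100],s.cost);print(s.fun[:-1].reshape(-1,2))
    print("fixture", s.x[:3]-slopeR(s.x[3]*100)@[0,0,.02])
E
```

```text
[ 0.5424 -0.0361  0.0872  3.2676] 34.18624724843966
[[-0.2111 -1.8325]
 [-0.1317 -1.3148]
 [-0.1268 -1.5798]
 [-0.2394 -3.702 ]
 [ 0.6448 -1.2672]
 [ 0.1377  4.5932]
 [-0.4236  3.2339]
 [ 1.2465  2.8205]
 [ 0.443  -0.5491]
 [-1.2437 -1.1776]]
fixture [ 0.5518 -0.0356  0.0696]
[ 0.5428 -0.0363  0.0865  3.2579] 33.90256597023096
[[-0.0596 -1.6329]
 [-0.2947 -1.0908]
 [-0.274  -1.7543]
 [-0.1526 -3.8933]
 [ 0.6336 -1.1181]
 [ 0.1076  4.4207]
 [-0.4144  3.266 ]
 [ 1.1951  2.8567]
 [ 0.3858 -0.6811]
 [-1.2468 -1.3132]]
fixture [ 0.5522 -0.0357  0.0689]
```

```bash
python3 - <<'E'
from h import *
R=slopeR(3.27); o=np.array([.5425,-.0358,.0873]); e=eul(R@SW)
fingers.gripper_to(.7)
robot.line_to(o+R@[0,0,.10],e,.2)
print(robot.line_to(o+R@[0,0,.035],e,.08,f_stop=6),R.T@(robot.current_tool_pos()-o))
f0=robot.current_contact_force()
fingers.gripper_to(0,40)
print(robot.current_finger_gap()*85,robot.current_gripper_force(),R.T@(robot.current_contact_force()-f0),R.T@(robot.current_tool_pos()-o),robot.current_eef_rot()-e,robot.current_time_s())
cv2.imwrite("pics/side1.png",vision.grab_frame("side")[:,:,::-1])
E
```

```text
False [ 0.0006 -0.0001  0.0355]
15.15593447817938 39.3686306476593 [-0.4281  0.1649  7.6619] [ 0.0003 -0.0002  0.0354] [-0.0319  0.052   0.0194] 5.075
```

```bash
python3 - <<'E'
from h import *
R=slopeR(3.27); o=np.array([.5425,-.0358,.0873]); e=eul(R@SW)
f0=robot.current_contact_force()
for h in (.045,.055,.075,.11):
    robot.line_to(o+R@[0,0,h],None,.04 if h<.08 else .1)
    print(h,R.T@(robot.current_contact_force()-f0),robot.current_finger_gap()*85)
print(robot.current_time_s())
p=np.array([.444,-.307,0]); Rm=Ro.from_euler('z',3.27,degrees=True).as_matrix()
for yaw in (0,-15,-30,20,40):
  Rm=Ro.from_euler('z',yaw,degrees=True).as_matrix()@SW
  print(yaw,[robot.inverse_kinematics(p+[0,0,h],eul(Rm)) for h in (.14,.04)])
T=campose(); im=vision.grab_frame("wrist"); np.save("T2.npy",T); cv2.imwrite("pics/w2.png",im[:,:,::-1])
E
```

```text
0.045 [ 1.1278  0.316  -8.0354] 15.322953374103404
0.055 [ 0.578  -0.6192 -7.8911] 15.304534485255207
0.075 [-0.5249 -0.426  -8.5921] 15.344309829388173
0.11 [-0.4316  0.1349 -9.0287] 15.858837262507118
7.075
0 [array([ 47.4447,  22.8367, -19.1869,  96.7985,   8.3243,  61.7664,
        25.7038]), array([ 47.1582,  30.1131, -19.1235, 102.3525,  12.4639,  49.6014,
        22.3096])]
-15 [array([ 50.6988,  23.4197, -23.5753,  96.6703,  10.3654,  62.0689,
         8.9793]), array([ 51.2028,  31.0236, -24.6768, 102.1917,  16.2397,  50.3024,
         4.1721])]
-30 [array([ 53.444 ,  24.0138, -27.3332,  96.5639,  12.1744,  62.3823,
        -7.5409]), array([ 54.6665,  32.0191, -29.5308, 102.0568,  19.6272,  51.0787,
       -13.617 ])]
20 [array([ 45.9064,  22.6024, -17.1326,  96.8597,   7.3918,  61.6461,
        46.4951]), array([ 42.3029,  29.3263, -12.5706, 102.5492,   8.1197,  49.0004,
        45.9539])]
40 [array([ 49.1744,  23.1311, -21.5116,  96.7301,   9.3967,  61.9186,
        64.7965]), array([ 46.2159,  29.9357, -17.8435, 102.3904,  11.6068,  49.4656,
        63.0258])]
```

View pics/w2.png

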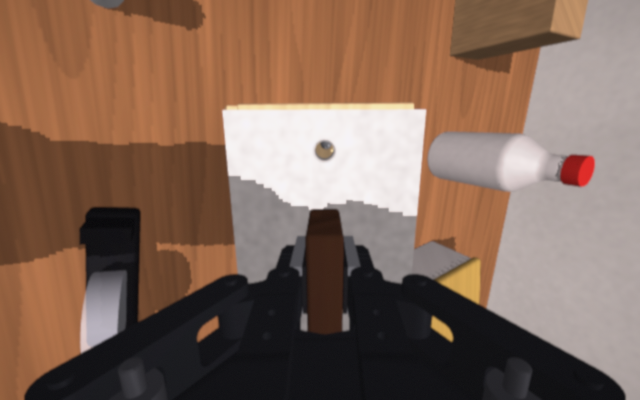

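```bash
python3 - <<'E'
from h import *
e=eul(SW); p=np.array([.442,-.306,0])
t=robot.current_tool_pos()
robot.line_to(t+np.array([-.02,0,.04]),None,.2)
robot.line_to(p+[0,0,.19],e,.2)
robot.line_to(p+[0,0,.06],None,.15)
f0=robot.current_contact_force()
print(robot.line_to(p+[0,0,.034],None,.03,f_stop=3),robot.current_tool_pos(),robot.current_contact_force()-f0)
print(robot.current_finger_gap()*85,robot.current_time_s())
fingers.gripper_to(.5)
robot.line_to(robot.current_tool_pos()+[0,0,.1],None,.15)
cv2.imwrite("pics/sc2.png",cv2.resize(vision.grab_frame("scene")[90:320,130:500,::-1],(800,497)))
print(robot.current_time_s(),recognise("plate","scene")[:3])
E
```

```text
True [ 0.4417 -0.3058  0.0384] [-0.6751  2.0662  6.1307]
15.360793490816066 10.7083
11.95 [{'rect': [210.9, 198.8, 54.9, 28.3], 'p': 0.9}, {'rect': [398.4, 151.8, 48.1, 28.1], 'p': 0.56}, {'rect': [299.2, 203.7, 10.8, 9.2], 'p': 0.35}]
```

View pics/sc2.png

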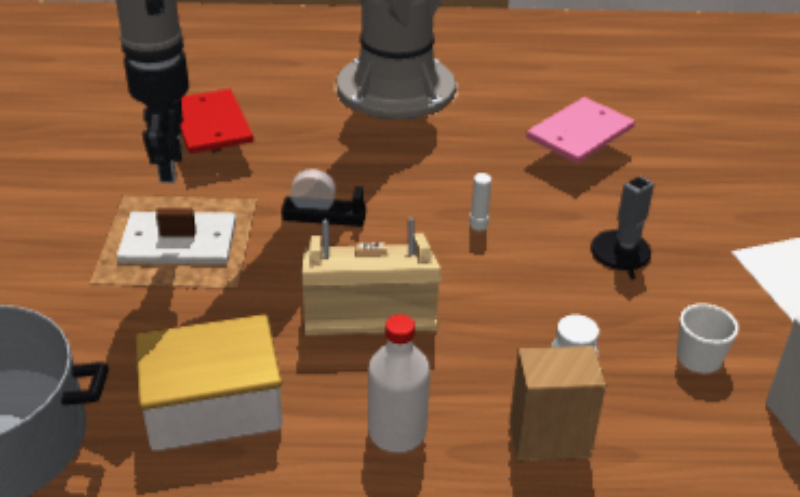

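```bash
python3 - <<'E'
from h import *
R=slopeR(3.27); o=np.array([.5425,-.0358,.0873]); e=eul(R@SW)
c=o-R@[0,0,.02]   # slope, pin line
robot.line_to(robot.current_tool_pos()+[0,0,.08],None,.25)
robot.move_to(c+R@[-.02,-.03,.20],e)
T=campose(); im=vision.grab_frame("wrist"); np.save("T3.npy",T); cv2.imwrite("pics/w3raw.png",im[:,:,::-1])
print("tag",recognise("tag","wrist")[:2])
# reader
up=lambda y:Ro.from_euler('z',y,degrees=True).as_matrix()@SW
print([robot.inverse_kinematics([.453,.32,.28],eul(up(y))) for y in (0,45,90)])
robot.move_to([.453,.30,.26],eul(up(0)))
T=campose(); im2=vision.grab_frame("wrist"); np.save("T4.npy",T); cv2.imwrite("pics/w4raw.png",im2[:,:,::-1])
for l in ("reader","pad"): print(l,recognise(l,"wrist")[:2])
K=vision.calibration("wrist")["mtx"];print(proj(K,T,[.453,.32,.12]),proj(K,T,[.453,.32,.008]), robot.current_time_s())
T3=np.load("T3.npy");u=proj(K,T3,c+R@[-.02,0,.01]);print(u)
x,y=int(u[0])-70,int(u[1])-70
cv2.imwrite("pics/w34.png",np.hstack([cv2.resize(im[max(y,0):y+140,x:x+140,::-1],(400,400),interpolation=2),cv2.resize(im2[:200,220:420,::-1],(400,400))]))
print(x,y)
E
```

```text
tag [{'rect': [325.9, 155.0, 37.9, 44.2], 'p': 0.62}]
[array([-22.1202,  18.8415, -20.1932,  81.8698,   6.4912,  80.4325,
       -42.3959]), array([  7.4611,  33.498 , -71.7648,  80.7902,  31.638 ,  87.879 ,
       -17.2869]), array([  3.527 ,  28.7012, -61.6806,  80.9123,  25.1097,  85.0423,
        32.7729])]
reader [{'rect': [322.1, 164.9, 42.0, 49.7], 'p': 0.58}]
pad [{'rect': [329.2, 162.8, 79.0, 59.8], 'p': 0.81}]
[324.9601 172.1715] [324.8734 157.9642] 15.0333
[325.8415 156.1242]
255 86
```

View pics/w34.png

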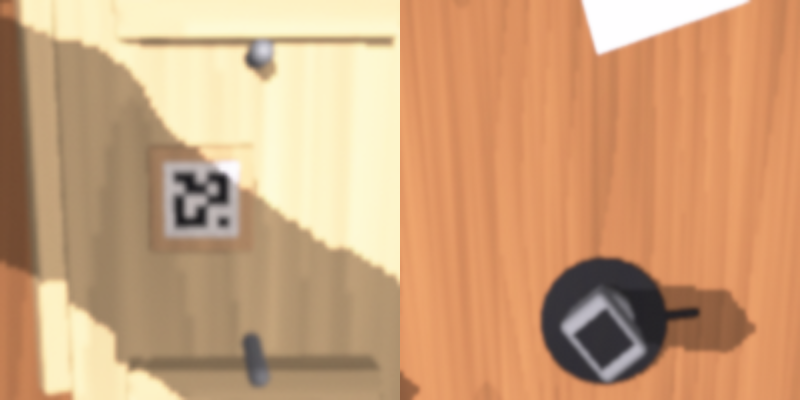

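```bash
python3 - <<'E'
from h import *
K=vision.calibration("wrist")["mtx"]
T3=np.load("T3.npy");R=slopeR(3.27); o=np.array([.5425,-.0358,.0873]);c=o-R@[0,0,.02]
for n,uv,h in [("tag h.002",(325.7,155.7),.002),("tag h.018",(325.7,155.7),.018),("pin+",(255+260/2.857,86+47/2.857),.05),("pin-",(255+258/2.857,86+378/2.857),.05)]:
    a,d=ray(K,T3,uv);a=R.T@(a-c);d=R.T@d;print(n,a+d*(h-a[2])/d[2])
T4=np.load("T4.npy")
P=np.array([onz(K,T4,u,.12) for u in [(300,164),(321,143.5),(342.5,172.5),(322.5,191)]])
print(P,P.mean(0));E=[P[(i+1)%4]-P[i] for i in range(4)]
print([(np.linalg.norm(v),np.degrees(np.arctan2(v[1],v[0]))) for v in E])
print("pad",onz(K,T4,(220+204/2,320/2),.008))
up=lambda y:Ro.from_euler('z',y,degrees=True).as_matrix()@SW
for y in (36,40): print(robot.inverse_kinematics([.453,.32,.15],eul(up(y))),robot.inverse_kinematics([.453,.32,.088],eul(up(y))))
E
```

```text
tag h.002 [-0.0201 -0.0004  0.002 ]
tag h.018 [-0.0202  0.0013  0.018 ]
pin+ [-0.0019  0.0527  0.05  ]
pin- [-0.0006 -0.0578  0.05  ]
[[0.4301 0.3277 0.12  ]
 [0.4495 0.3461 0.12  ]
 [0.4692 0.3196 0.12  ]
 [0.4506 0.3021 0.12  ]] [0.4499 0.3239 0.12  ]
[(np.float64(0.026774771568484144), np.float64(43.4902672845622)), (np.float64(0.03299397977436727), np.float64(-53.288439923470904)), (np.float64(0.02555957697735267), np.float64(-136.75577160055226)), (np.float64(0.03276328954047994), np.float64(128.80002805327518))]
pad [0.4492 0.3174 0.008 ]
[-18.3313  24.7307 -25.2843  93.552   11.4385  64.2898 -10.569 ] [-19.3079  28.5846 -24.0873  97.5179  13.4991  56.7751 -12.2346]
[-17.9078  24.8264 -25.8791  93.5352  11.7306  64.3414  -6.809 ] [-18.9139  28.679  -24.6413  97.5021  13.8286  56.8377  -8.5042]
```

```bash
python3 - <<'E'
from h import *
up=lambda y:Ro.from_euler('z',y,degrees=True).as_matrix()@SW
e=eul(up(39.5));p=np.array([.450,.322,0])
fingers.gripper_to(1.0)
robot.line_to(p+[0,0,.19],e,.2)
T=campose(); im=vision.grab_frame("wrist"); np.save("T5.npy",T); cv2.imwrite("pics/w5.png",im[:,:,::-1])
print(robot.line_to(p+[0,0,.089],None,.12,f_stop=6),robot.current_tool_pos())
fingers.gripper_to(0,50)
print(robot.current_finger_gap()*85,robot.current_gripper_force(),robot.current_contact_force(),robot.current_tool_pos(),robot.current_eef_rot(),robot.current_time_s())
E
```

```text
False [0.4506 0.3226 0.0899]
25.34679150084657 52.44963526725769 [ 0.5366 -1.1286  0.9864] [0.4503 0.3221 0.0893] [179.9592   0.0088 129.4966] 17.9917
```

View pics/w5.png

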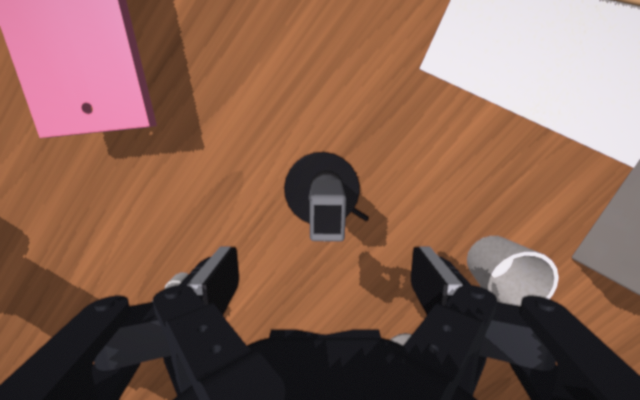

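```bash
python3 - <<'E'
from h import *
K=vision.calibration("wrist")["mtx"];T5=np.load("T5.npy")
r=onz(K,T5,(327.5,219),.12);q=onz(K,T5,(322,190),.008)
Rt=Ro.from_euler('xyz',[180,0,129.5],degrees=True).as_matrix()
print(r,Rt.T@(r-[.4503,.3221,.12]),"pad",q, onz(K,T5,(327,183),.03))
robot.line_to(robot.current_tool_pos()+[0,0,.1],None,.2)
R=slopeR(3.27);c=np.array([.5425,-.0358,.0873])-R@[0,0,.02]; np.save("c.npy",c)
for y in (0,20,-20):
  t=eul(R@Ro.from_euler('z',y,degrees=True).as_matrix()@SW)
  print(y,[robot.inverse_kinematics(c+R@[-.02,.001,h+.0813],t) for h in (.12,.06,.01)])
E
```

```text
[0.4499 0.323  0.12  ] [0.0009 0.0003 0.    ] pad [0.4489 0.3165 0.008 ] [0.4452 0.3293 0.03  ]
0 [array([  7.3491, -12.4798,  -0.4881, 125.9643,  -7.6754,  39.1355,
        14.8945]), array([  8.4585,  -4.9232,  -2.4496, 128.1409,  -9.261 ,  29.4029,
        16.2036]), array([ 12.1108,   2.1952,  -7.0514, 128.8816, -10.041 ,  21.4994,
        16.8513])]
20 [array([  4.1383, -12.6096,   2.1765, 126.0497,  -6.4151,  39.0724,
        33.6434]), array([  6.9144,  -4.972 ,  -0.9996, 128.1871,  -8.9458,  29.3856,
        35.8979]), array([ 11.9581,   2.1898,  -6.8955, 128.8865, -10.0607,  21.5003,
        36.8693])]
-20 [array([ 10.1362, -12.3934,  -2.803 , 125.8901,  -8.7518,  39.2037,
        -4.0333]), array([ 10.4525,  -4.865 ,  -4.3217, 128.0813,  -9.661 ,  29.4263,
        -3.4063]), array([ 12.5561,   2.2109,  -7.506 , 128.8673,  -9.9833,  21.4969,
        -3.2015])]
```

```bash
python3 - <<'E'
from h import *
R=slopeR(3.27);c=np.load("c.npy");t=eul(R@SW);L=.0813
P=lambda h:c+R@[-.0202,.0012,h+L]
H=lambda:(R.T@(robot.current_tool_pos()-c))[2]-L
robot.line_to(robot.current_tool_pos()+[0,0,.09],None,.25)
robot.move_to(P(.12),t)
robot.line_to(P(.03),None,.12); robot.pause(.3)
f0=robot.current_contact_force(); N=lambda:R.T@(robot.current_contact_force()-f0)
vs=vision.grab_frame("side");cv2.imwrite("pics/side5.png",cv2.resize(vs[130:250,240:400,::-1],(640,480),interpolation=2))
print(R.T@(robot.current_tool_pos()-P(.03)),robot.current_eef_rot()-t,robot.current_time_s())
print(robot.line_to(P(-.002),None,.012,f_stop=2.5)); robot.pause(.2)
h=H();print("contact",h,N())
for i in range(8):
    n=N()[2]
    if n>6.3: break
    h-=.001 if n<5.4 else .0005
    robot.line_to(P(h),None,.01); robot.pause(.1)
    print(h,H(),N())
robot.pause(2.2)
print(H(),N(),robot.current_tool_pos(),robot.current_time_s(),R.T@(robot.current_tool_pos()-P(0)))
T=campose();im=vision.grab_frame("wrist");np.save("T6.npy",T);cv2.imwrite("pics/w6.png",im[:,:,::-1])
vs=vision.grab_frame("side");cv2.imwrite("pics/side6.png",cv2.resize(vs[130:250,240:400,::-1],(640,480),interpolation=2))
E
```

```text
[ 0.0003 -0.0001  0.0004] [-0.0548  0.0111 -0.0073] 21.7667
True
contact 0.00958955386876821 [2.3197 0.131  4.9202]
0.00858955386876821 0.00843429791749023 [-0.5674 -1.5759  5.2994]
0.00758955386876821 0.0074704601145623994 [-1.9687 -1.0848  5.9574]
0.00708955386876821 0.006974789165743692 [-1.78   -1.2529  6.7283]
0.006966989335643742 [-3.5776 -1.5751  5.8734] [ 0.492  -0.0375  0.1378] 27.0083 [-0.0007  0.      0.007 ]
```

View pics/side6.png

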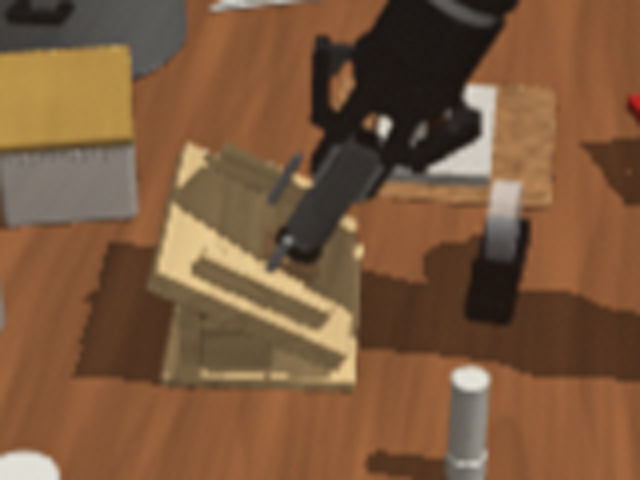

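```bash
python3 - <<'E'
from h import *
R=slopeR(3.27);c=np.load("c.npy")
a=[]
for i in range(15): a.append(R.T@robot.current_contact_force());robot.pause(.05)
print(np.mean(a,0),np.std(a,0),robot.current_finger_gap()*85)
b=cv2.imread("pics/w6.png");cv2.imwrite("pics/w6c.png",b)
E
```

```text
[-2.9622 -1.5193  4.8382] [0.4066 0.4989 0.5066] 25.384442608502475
```

View pics/w6.png

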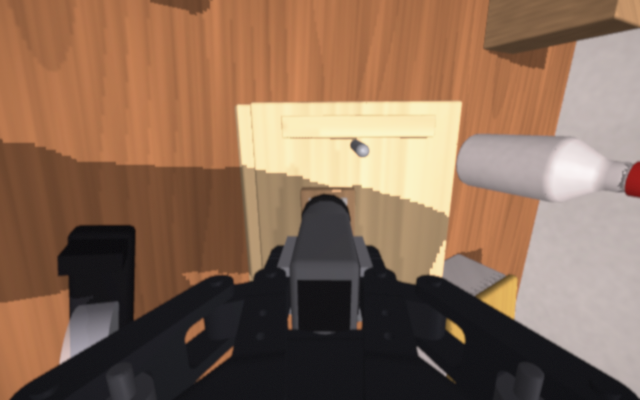

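```bash
python3 - <<'E'
from h import *
R=slopeR(3.27);c=np.load("c.npy");t=eul(R@SW)
up=lambda y:Ro.from_euler('z',y,degrees=True).as_matrix()@SW
robot.line_to(c+R@[-.02,.001,.02+.0813],None,.04)
robot.line_to(c+R@[-.02,.001,.13+.0813],None,.15)
robot.move_to([.45,.32,.24],eul(up(39.5)))
robot.line_to([.45,.32,.105],None,.15);robot.pause(.2)
print(robot.line_to([.45,.32,.086],None,.015,f_stop=2),robot.current_tool_pos(),robot.current_eef_rot())
robot.pause(.2);fingers.gripper_to(.65);robot.pause(.2)
robot.line_to([.45,.32,.25],None,.12)
T=campose();im=vision.grab_frame("wrist");
S=vision.grab_frame("scene");D=vision.grab_frame("side")
cv2.imwrite("pics/end.png",np.hstack([cv2.resize(S[100:300,180:480,::-1],(450,300)),cv2.resize(D[220:340,260:400,::-1],(350,300))]))
print(robot.current_time_s(),[recognise(l,"side")[:1] for l in ("reader","pad")])
E
```

```text
True [0.4499 0.3199 0.0885] [-179.9722   -0.0108  129.4993]
35.2667 [[{'rect': [327.0, 284.3, 14.3, 44.6], 'p': 0.6}], [{'rect': [325.6, 303.1, 45.4, 25.9], 'p': 0.67}]]
```

View pics/end.png

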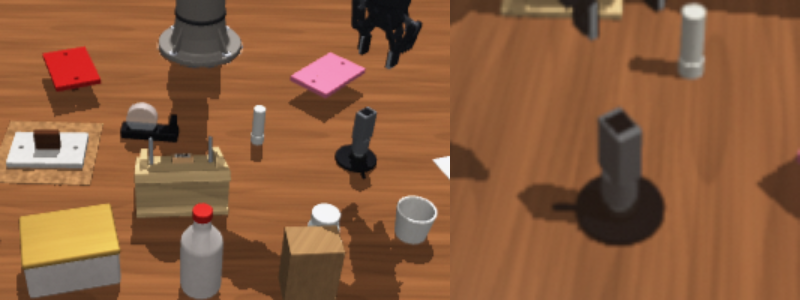

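The reader stands upright on the pad at (356,155) left and (620,210) right. The plate lies flat on the mat at (48,150), and the bystanders have not moved.

```bash
python3 -c "
from h import *
print(workorder.close_job())"
```

```text
the job is handed in; nothing more can be done
None
```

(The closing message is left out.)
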